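# Stage the painted blank over the end of the punch ledge

## Task

Set the yellow-ended metal blank out for the punch: with the fingertips, push it along its side of the ledge until its yellow strip hangs out past the open end, the strip's inner border about level with the end of the ledge, and leave it flat and snug against the orange fence along its whole length. Only push it: do not pick it up or tip it. Leave the green-ended blank and everything else on the bench as they are.

Things in the scene. Friction and masses are not known exactly. Their poses are not given: they have to be found in the camera images.
- ledge: Fixed ledge: dark steel top on a blue base, 212 mm (its x) by 320 mm (its y, -170 to +150), top 45 mm above the bench. Origin on the bench, below the fence's middle line. Orange fence 12 mm wide, 14 mm high along all of x = 0; a flat lane 100 mm wide on each side. End at +y (to the robot's left) is open; a grey plate 10 mm thick, 14 mm high closes the -y end. Turned up to 0.28 rad.
- ledge_lip (a point): Point on the top surface of the ledge (45 mm up), at its open end, half-way across the fence; axes as the ledge: +y points out past the open end along the fence, x across, z up.
- yellow_blank: Loose flat metal blank, 60 mm (its x) by 130 mm (its y) by 6 mm thick, about 0.36 kg (varies), with a 30 mm yellow strip across its +y end. Origin at the centre of its underside. Starts flat on either side of the fence, askew up to 0.07 rad, 4 to 20 mm off the fence, yellow end towards the open end but wholly on the ledge. Slides under a few newtons.
- yellow_edge (a point): Middle of the yellow end face of the yellow-ended blank: 65 mm along +y from the blank's centre, half-way up its thickness. Axes as the blank.
- green_blank: A like blank (60 by 130 by 6 mm) with a green strip, on the other side of the fence; not to be disturbed. Origin at the centre of its underside.
- die: Dark steel ring, 48 mm across, 30 mm high, on the bench beyond the closed end of the ledge. Origin at its underside.
- punch: Brass punch standing on its head, 34 mm across, 56 mm high, on the bench beyond the closed end of the ledge. Origin at its underside.
- wrench: Steel wrench, lying flat; origin under its middle, on the bench at the robot's right.
- hammer: Wood-handled hammer, lying flat; origin under its middle, on the bench at the robot's left.
- cup: Red metal cup, 76 mm across, 90 mm high, at the far left of the bench. Origin at its underside.
- jar: Glass jar with a steel cap, 70 mm across, 90 mm high, at the far right of the bench. Origin at its underside.
Things that resemble listed ones, but are neither listed nor needed, are in the scene too. Leave any purple, red or turquoise look-alike of the yellow_blank alone.

How it is judged:
By the outcome, as a careful person would: the job done as asked, in the order asked, and still so for the second after the job is handed in, with the robot touching nothing.
It also fails if it takes over 48 s, if anything falls off the work surface, if the arm or the gripper's body presses on something with over 40 N, if the wrist force passes 120 N, or if a joint passes its speed limit or range.

## Robot

A 6-joint arm with a two-finger parallel gripper is mounted at the origin on the work surface. World frame = base frame: x ahead of the robot, y to its left, z up, the work surface at z = 0. Lengths are in m, angles in rad, forces in N, time in s.
With the tool pointing down it reaches from about 0.3 to 0.875 m from the base axis. Payload 6.4 kg.
Tool frame: the origin (TCP) lies at the very end of the fingers, on their centre line; the grasp point (between the pads) lies ctrl.pinch_z behind it (ctrl.pinch_z is the distance from the TCP to the grasp point, in m); y points along the fingers, z is the direction in which the jaws open and shut, and the axes are right-handed (so a half turn about y gives the same grasp; the last joint's range is limited). The gripper opens to 85 mm and grips with 20 to 120 N. Pads are 22 mm wide; open, the fingers measure 114 mm over their backs; the gripper's body (76 mm by 85 mm) begins 54 mm behind the grasp point. The pads swing forward as they close: fully open they stand 13 mm farther back than shut.
Start: joints at [0.998, 0.181, 1.607, -0, 1.354, -0.206], TCP at [0.206, 0.537, 0.204] pointing down, gripper open.
Joint ranges: [-2.99, 2.99], [-0.89, 2.07], [0.3, 2.58], [-1.14, 4.28], [0, 2.63], [-3.12, 3.12]. Speed limits (rad/s): [2.57, 2.57, 3.01, 3.14, 3.14, 3.14].

## Interface

Orientations are given as a unit quaternion [w, x, y, z].
In Python, from bench import ctrl gives the robot as it stands.
- The arm moves only by the shell command python3 -m pendant 'ROWS'. ROWS is JSON, one flat list of numbers, 7 for each row, row after row: the shift along the world's x, y, z in m, then the turn, a rotation vector about the world's x, y, z in degrees, then the finger opening in m, from 0 to 0.0854. In form: [tx, ty, tz, rx, ry, rz, hand, tx, ty, tz, rx, ry, rz, hand, ...]. A call has 1 to 12 rows; each row shifts and turns the commanded pose from where the row before left it; what a row does not reach is not made up. A row lasts 1/8 s, in which the tool goes at most 62.5 mm and 10.7 degrees, less where a joint would pass 70% of its speed; a pose out of reach is approached as far as the arm can. A call with a gripper value outside its range is refused whole. The fingers move at their own pace and stop on an object; the grip force is fixed at half the most. Time passes only in rows, so rows that do not move let the fingers close. It gives the time, the measured TCP pose, the force and the opening at its end, in the units of the state.
- ctrl.get_obs(): the state, without advancing time (a new reading comes with each control period).
- ctrl.camera(name): name is "scene" or "top" or "wrist"; returns the picture (480x640x3 uint8, red, green, blue); there is no depth.
- ctrl.camera_info(name): a dict with "fx", "fy", "cx", "cy" (pixels), "origin" and "rotation" of the camera in the world; the wrist camera has in their place "tool_from_camera" (4x4, takes a point from camera to tool coordinates, whose origin is the TCP and whose axes are the tool frame's). Camera axes: x right, y down, z forward; pixel columns grow to the right and rows downward; lengths in m; the calibration is good to about 2 mm. A picture is of the moment at which its call begins: read the wrist's pose just before it. camera_info takes no time and is no camera call.
- ctrl.hand_in(): hands the job in, once; it reports no verdict.
Trained networks look in the newest picture that a camera, given by its name, has taken for a name from the list of things; names that differ only in an ending like _2 or _b are one class to them, and where a whole thing is asked for, a point or a joint stands for the part that bears it (a point fixed in the world has none). Each returns a list of dicts, best first, with "score" (0 to 1); they miss things now and then, are a little off and sometimes report something else, mostly with a low value. They report only what shows in the picture. A call takes as long as a camera call. They do not tell look-alikes from the thing itself.
- ctrl.silhouettes(target, camera): "mask" (480x640 bool, what is visible of it) and "bbox" ([left, top, right, bottom] in pixels, round what is visible of it).
The state is a dict: "time_s": time; "q": joint angles; "dq": joint speeds; "joint_efforts": joint torques, N m; "eef_pos": TCP position; "eef_rot": TCP orientation; "wrist_force": force on the tool from outside, world axes, zero at the start; "torque": the same for the moment, N m; "opening": opening from 0.0 (shut) to 1.0 (fully open).
Only numpy, scipy, OpenCV 4.12 (cv2) and the standard library are available. Lean on these libraries where they do the work, as an engineer would, in place of code of your own. Each camera call takes 0.05 s, during which the arm holds its last target.

## Working session

There is one attempt and no reset: what is moved stays moved. The work goes in short steps, Python scripts to look and compute and a shell command to move; the robot and the scene stay as the last step left them, time stands still between calls to the robot, and variables do not carry over. Pictures are saved under pics/ and viewed, and the job is handed in when it is done.

```bash
ls; mkdir -p pics
python3 - <<'E'
from bench import ctrl
import cv2
for n in ("scene","top"):
    im=ctrl.camera(n); cv2.imwrite(f"pics/{n}0.png",im[:,:,::-1])
    i=ctrl.camera_info(n); print(n,i)
o=ctrl.get_obs(); print(o["time_s"],o["eef_pos"],o["eef_rot"],o["wrist_force"],o["opening"],ctrl.pinch_z)
E
```

```text
pics
scene {'fx': 563.8708681708047, 'fy': 563.8708681708047, 'cx': 316.8457592224259, 'cy': 246.9783408710124, 'origin': array([ 1.47631547, -0.44032165,  0.91431484]), 'rotation': array([-0.37778652,  0.75493506,  0.48076903, -0.23708973])}
top {'fx': 563.7854371984776, 'fy': 563.7854371984776, 'cx': 323.48677019082487, 'cy': 237.78466859263202, 'origin': array([0.22163712, 0.03114413, 1.64393581]), 'rotation': array([ 0.06077652, -0.6947967 ,  0.71469155, -0.05272329])}
0.1 [0.20589698 0.53630796 0.20359177] [-0.69473777  0.69575947 -0.12916052  0.12874685] [-0.23529261  0.48494462  0.03350684] 1.0014393079037809 0.0187
```

View pics/scene0.png

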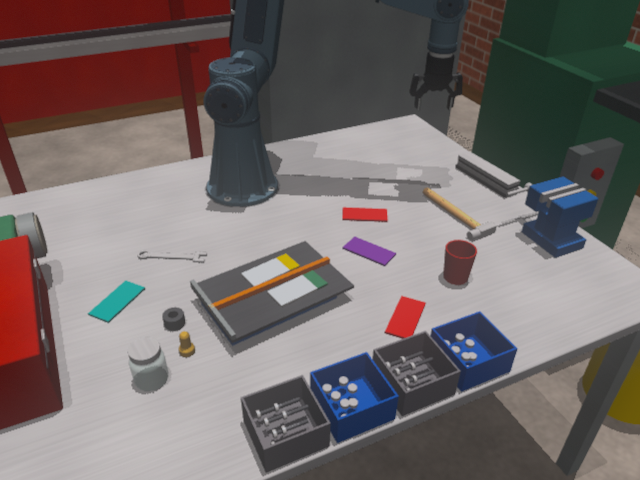

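View pics/top0.png

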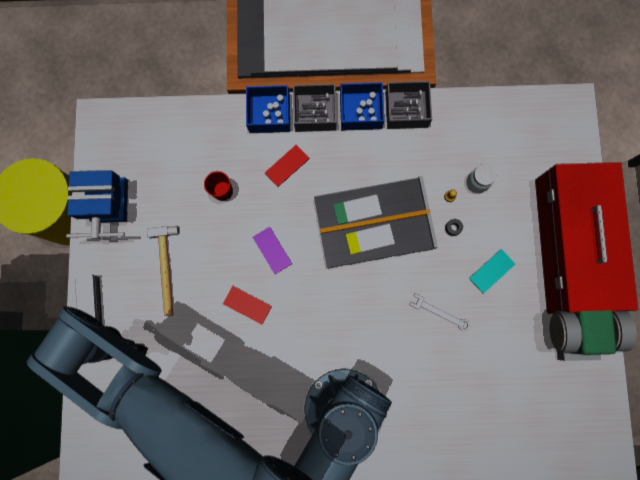

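The yellow-ended blank (top view around 370,238) sits on the robot's side of the ledge. The purple, red and turquoise plates lie on the bench, so they are look-alikes. Next I'll measure from the top view.

```bash
cat > h.py <<'E'
import numpy as np, cv2
from scipy.spatial.transform import Rotation as R
def rot(q): return R.from_quat([q[1],q[2],q[3],q[0]]).as_matrix()
def cam(ctrl,name,obs=None):
    i=ctrl.camera_info(name)
    K=np.array([[i["fx"],0,i["cx"]],[0,i["fy"],i["cy"]],[0,0,1]])
    if "origin" in i: return K,rot(i["rotation"]) if np.size(i["rotation"])==4 else i["rotation"],np.array(i["origin"])
    T=np.array(i["tool_from_camera"]); A=rot(obs["eef_rot"])
    return K,A@T[:3,:3],A@T[:3,3]+obs["eef_pos"]
def toz(c,px,z):
    K,M,o=c; px=np.atleast_2d(px).astype(float)
    d=(M@np.linalg.inv(K)@np.c_[px,np.ones(len(px))].T).T
    return o+d*((z-o[2])/d[:,2])[:,None]
def proj(c,P):
    K,M,o=c; p=(K@M.T@(np.atleast_2d(P)-o).T).T
    return p[:,:2]/p[:,2:]
E
python3 - <<'E'
from bench import ctrl
from h import *
for cn in ("top",):
    im=ctrl.camera(cn); c=cam(ctrl,cn)
    crop=im[165:280,305:445]; cv2.imwrite("pics/topcrop.png",cv2.resize(crop,None,fx=5.5,fy=5.2,interpolation=cv2.INTER_CUBIC)[:,:,::-1])
    for t,z in (("yellow_blank",.051),("green_blank",.051),("ledge",.045)):
        for s in ctrl.silhouettes(t,cn)[:5]:
            m=s["mask"].astype(np.uint8)
            r=cv2.minAreaRect(np.argwhere(m)[:,::-1].astype(np.float32))
            b=cv2.boxPoints(r)
            print(t,round(s["score"],2),s["bbox"],np.round(toz(c,b,z)[:,:2],3).tolist())
    hsv=cv2.cvtColor(im,cv2.COLOR_RGB2HSV)
    for n,lo,hi,z in (("fence",(8,150,120),(20,255,255),.059),("yel",(25,120,100),(34,255,255),.051)):
        m=cv2.inRange(hsv,lo,hi); m[:165]=0;m[280:]=0;m[:,:305]=0;m[:,445:]=0
        b=cv2.boxPoints(cv2.minAreaRect(np.argwhere(m)[:,::-1].astype(np.float32)))
        print(n,m.sum()//255,np.round(b),np.round(toz(c,b,z)[:,:2],3).tolist())
E
```

```text
yellow_blank 0.9 [254.9, 224.3, 295.2, 275.3] [[0.491, 0.252], [0.521, 0.2], [0.409, 0.136], [0.38, 0.188]]
yellow_blank 0.74 [226.1, 286.8, 269.4, 323.5] [[0.298, 0.336], [0.351, 0.309], [0.292, 0.197], [0.24, 0.225]]
yellow_blank 0.73 [347.0, 224.9, 396.4, 256.9] [[0.488, -0.016], [0.519, -0.143], [0.459, -0.156], [0.429, -0.029]]
yellow_blank 0.68 [468.9, 250.5, 514.2, 291.4] [[0.356, -0.361], [0.436, -0.458], [0.391, -0.495], [0.311, -0.398]]
yellow_blank 0.57 [265.6, 143.4, 306.5, 187.7] [[0.681, 0.215], [0.764, 0.119], [0.717, 0.081], [0.634, 0.177]]
green_blank 0.85 [335.5, 193.6, 383.4, 224.1] [[0.578, 0.016], [0.606, -0.111], [0.545, -0.123], [0.517, 0.003]]
ledge 0.92 [312.6, 176.9, 436.5, 268.7] [[0.605, 0.073], [0.658, -0.251], [0.444, -0.278], [0.394, 0.039]]
fence 447 [[320. 228.]
 [429. 209.]
 [429. 213.]
 [320. 232.]] [[0.506, 0.056], [0.555, -0.258], [0.543, -0.259], [0.495, 0.055]]
yel 223 [[345. 233.]
 [355. 231.]
 [360. 252.]
 [350. 254.]] [[0.491, -0.016], [0.497, -0.045], [0.437, -0.058], [0.431, -0.029]]
```

View pics/topcrop.png

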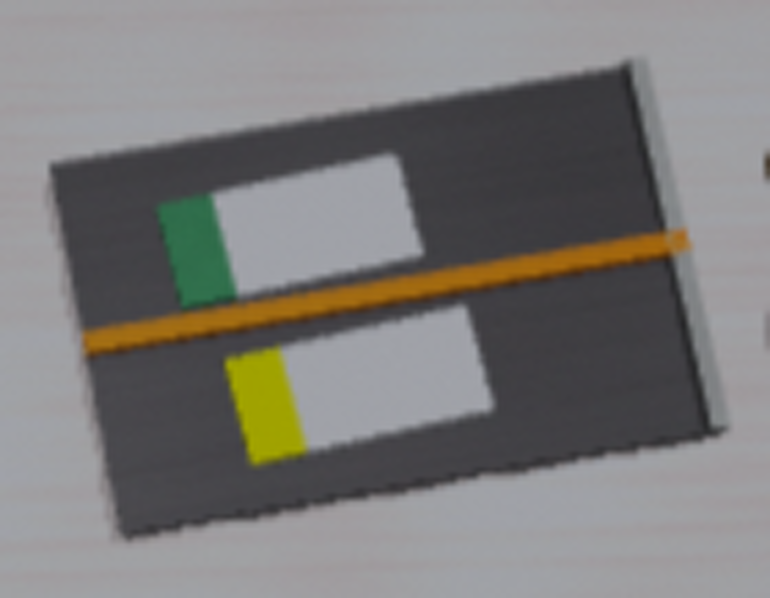

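The blank on the ledge with the yellow strip towards the open (left) end is the one at pixels (347–396, 225–257). The top crop confirms this. The other candidates are purple (255–295, 224–275), red (226–269, 287–323 and 266–306, 143–188) and turquoise (469–514, 250–291), and none of them is on the ledge. Next I'll work out the tool axes and the way to the hover point.

Run:
```python
from bench import ctrl
from h import *
o=ctrl.get_obs(); A=rot(o["eef_rot"]); print(np.round(A,3))
T=np.array(ctrl.camera_info("wrist")["tool_from_camera"]); print(np.round(T,3))
c=cam(ctrl,"wrist",o); print(c[2],c[1][:,2])
# fence-direction yaw
y=np.arctan2(.0485,.314); want=np.array([-np.sin(y),np.cos(y),0])
z=A[:,2]; 
for s in (1,-1):
    print(s,np.degrees(np.arctan2(z[0]*s*want[1]-z[1]*s*want[0], s*z[:2]@want[:2])))
print(np.degrees(o["q"][5]))
```

```text
[[ 0.933 -0.     0.359]
 [-0.359 -0.     0.933]
 [-0.    -1.    -0.001]]
[[-0.001  0.957  0.29  -0.073]
 [-0.    -0.29   0.957 -0.169]
 [ 1.     0.001  0.001 -0.   ]
 [ 0.     0.     0.     1.   ]]
[0.13824751 0.56239119 0.37347557] [ 0.27031132 -0.10376954 -0.95716439]
1 29.796252452641294
-1 -150.20374754735872
-11.820760059392867
```

```bash
python3 -m pendant '[0.015,-0.05,0,0,0,2.5,0,0.02,-0.05,0,0,0,2.5,0,0.02,-0.05,0,0,0,2.5,0,0.02,-0.05,0,0,0,2.5,0,0.02,-0.05,0,0,0,2.5,0,0.02,-0.05,0,0,0,2.5,0,0.02,-0.05,0,0,0,2.5,0,0.02,-0.05,0,0,0,2.5,0,0.02,-0.05,0,0,0,2.5,0,0.02,-0.05,0,0,0,2.5,0,0.02,-0.05,0,0,0,2.5,0,0.02,-0.05,0,0,0,2.3,0]'
python3 - <<'E'
from bench import ctrl
from h import *
o=ctrl.get_obs(); im=ctrl.camera("wrist"); cv2.imwrite("pics/w1.png",im[:,:,::-1]); print(rot(o["eef_rot"]).round(3),o["eef_pos"],o["wrist_force"],o["time_s"])
E
```

```text
time_s: 1.8
eef_pos: [0.4417, -0.0651, 0.2046]
eef_rot: [-0.705, 0.705, 0.055, -0.054]
wrist_force: [0.6, -0.4, 0.1]
opening: 0.002
[[ 0.988  0.001 -0.154]
 [ 0.154 -0.     0.988]
 [ 0.001 -1.    -0.   ]] [ 0.44169198 -0.06512271  0.20464853] [ 0.57816283 -0.37368891  0.14062208] 1.8
```

View pics/w1.png

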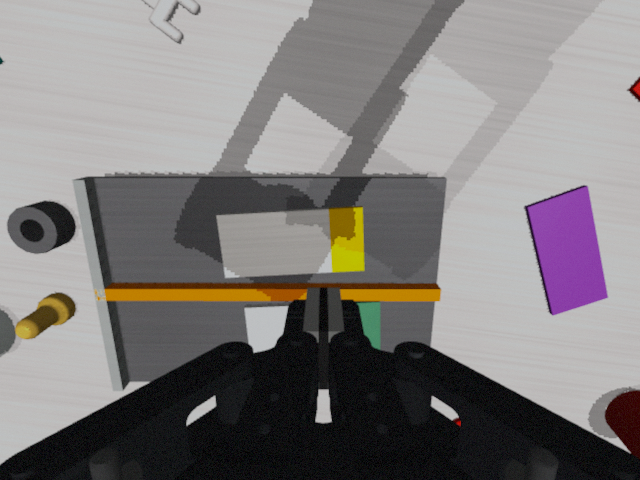

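The wrist view shows the ledge with its open end at right (about u=445..438), the blank with corners near (217,215), (363,207), (364,271), (225,278), and the fence along v≈284–300. I'll measure it all in 3D.

```bash
cat > m.py <<'E'
from bench import ctrl
from h import *
import sys
o=ctrl.get_obs(); im=ctrl.camera("wrist"); c=cam(ctrl,"wrist",o)
cv2.imwrite(f"pics/{sys.argv[1]}.png",im[:,:,::-1])
g=cv2.cvtColor(im,cv2.COLOR_RGB2GRAY)
def line(mask,z):
    pass
E
python3 - <<'E'
from bench import ctrl
from h import *
o=ctrl.get_obs(); im=cv2.imread("pics/w1.png"); c=cam(ctrl,"wrist",o)
cv2.imwrite("pics/w1a.png",cv2.resize(im[165:315,200:460],(780,450),interpolation=cv2.INTER_CUBIC))
hsv=cv2.cvtColor(im,cv2.COLOR_BGR2HSV)
# fence face top edge near robot: bottom colour boundary; print toz for rough pixels
P=lambda px,z: toz(c,px,z)[:,:2].round(4).tolist()
print("blank",P([[217,215],[363,207],[364,271],[225,278]],.051))
print("end",P([[446,178],[440,284],[433,382]],.045), "fence far/near top",P([[105,301],[439,301],[105,289],[439,289]],.059))
E
```

```text
blank [[0.4626, -0.1648], [0.4355, -0.0379], [0.495, -0.0258], [0.5221, -0.1531]]
end [[0.3999, 0.0301], [0.4992, 0.0495], [0.6084, 0.0693]] fence far/near top [[0.5589, -0.2603], [0.5106, 0.0471], [0.5466, -0.2601], [0.4987, 0.0442]]
```

View pics/w1a.png

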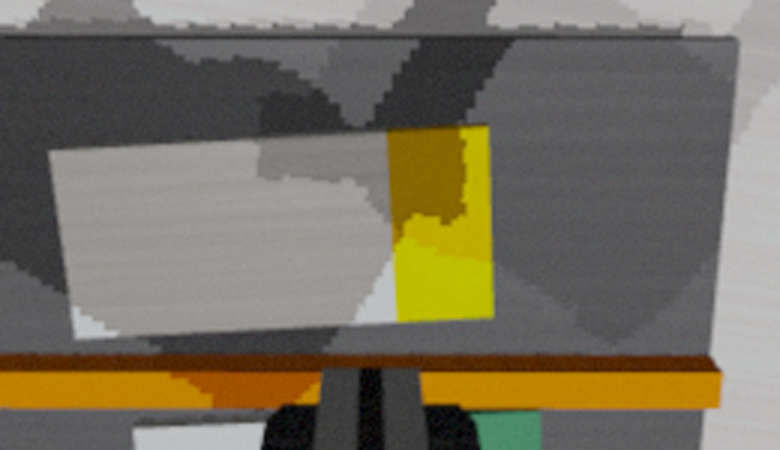

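```bash
python3 -m pendant '[-0.0134,-0.0382,0,0,0,0,0,0,0,-0.05,0,0,0.1,0,0,0,-0.05,0,0,0,0,0,0,-0.03,0,0,0,0,0,0,0,0,0,0,0]'; python3 m.py w2
```

```text
time_s: 2.48
eef_pos: [0.4257, -0.1002, 0.0724]
eef_rot: [0.706, -0.704, -0.053, 0.056]
wrist_force: [-0.1, -0.4, 0.3]
opening: -0.0
```

View pics/w2.png

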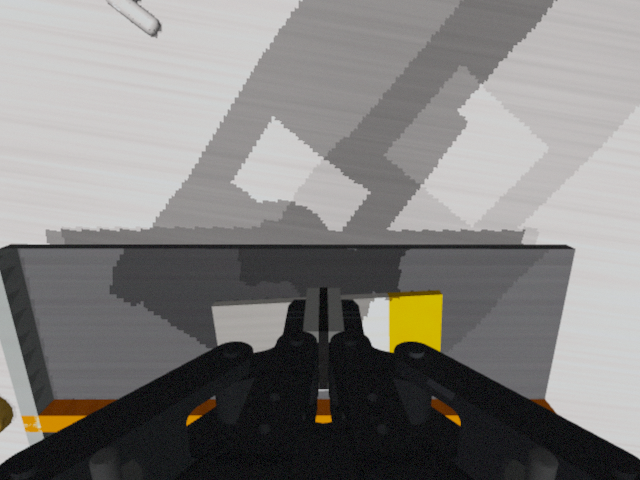

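```bash
cat > fr.py <<'E'
from h import *
yaw=.156; LIP=np.array([.505,.0465])
E2=np.array([[np.cos(yaw),np.sin(yaw)],[-np.sin(yaw),np.cos(yaw)]])
led=lambda p:(np.atleast_2d(p)[:,:2]-LIP)@E2.T
E
python3 - <<'E'
from bench import ctrl
from fr import *
o=ctrl.get_obs(); c=cam(ctrl,"wrist",o)
print(proj(c,o["eef_pos"]),led(o["eef_pos"])*1e3)
p=toz(c,[[214,303],[285,299],[442,291.5],[388,293.5]],.051);print(p.round(4),(led(p)*1e3).round(1))
p=toz(c,[[573,247],[553,380]],.045);print((led(p)*1e3).round(1))
A=rot(o["eef_rot"]);print(A.round(4))
E
```

```text
[[324.67644663 280.07602155]] [[ -99.71029151 -133.61773109]]
[[ 0.4607 -0.1593  0.051 ]
 [ 0.452  -0.1197  0.051 ]
 [ 0.4337 -0.0329  0.051 ]
 [ 0.4396 -0.0627  0.051 ]] [[ -75.7 -196.4]
 [ -78.2 -155.9]
 [ -82.8  -67.4]
 [ -81.6  -97.7]]
[[-107.1    5.7]
 [ -19.2   10.1]]
[[ 0.988  -0.0017 -0.1544]
 [ 0.1544  0.001   0.988 ]
 [-0.0015 -1.      0.0012]]
```

```bash
python3 -m pendant '[0,0,0,0,0,0,0,0,0,0,0,0,0,0]'
cat > m.py <<'E'
from bench import ctrl
from fr import *
import sys,json
o=ctrl.get_obs(); im=ctrl.camera("wrist"); cv2.imwrite(f"pics/{sys.argv[1]}.png",im[:,:,::-1])
o2=ctrl.get_obs()
json.dump({k:np.array(o[k]).tolist() for k in("eef_pos","eef_rot")},open(f"pics/{sys.argv[1]}.json","w"))
print(o["time_s"],o["eef_pos"].round(4),o2["eef_pos"].round(4),o["wrist_force"].round(1),(led(o["eef_pos"])*1e3).round(1))
E
cat > load.py <<'E'
from bench import ctrl
from fr import *
import json
def L(n):
    o={k:np.array(v) for k,v in json.load(open(f"pics/{n}.json")).items()}
    return cv2.imread(f"pics/{n}.png"),cam(ctrl,"wrist",o)
E
python3 m.py w3
python3 - <<'E'
from load import *
im,c=L("w3")
cv2.imwrite("pics/w3a.png",cv2.resize(im[230:420,190:590],(800,380),interpolation=cv2.INTER_CUBIC))
E
```

```text
time_s: 2.78
eef_pos: [0.429, -0.102, 0.076]
eef_rot: [-0.704, 0.706, 0.056, -0.054]
wrist_force: [0.1, -0.7, 0.0]
opening: 0.002
2.775 [ 0.429 -0.102  0.076] [ 0.4288 -0.1019  0.0757] [ 0.1 -0.7  0. ] [[ -98.1 -134.9]]
```

View pics/w3a.png

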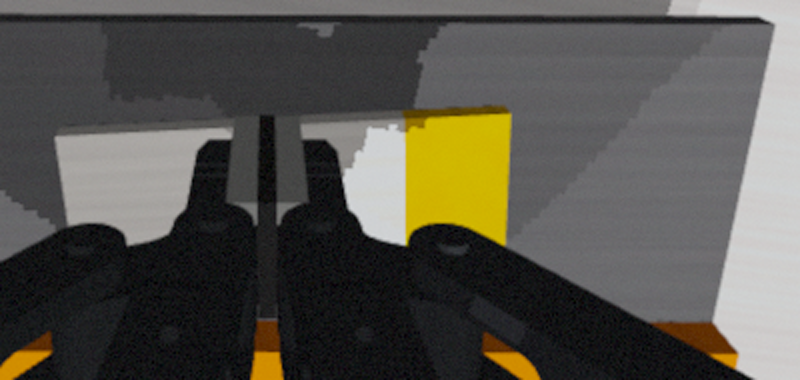

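Run:
```python
from load import *
im,c=L("w3")
p=toz(c,[[574.5,242],[546.5,390]],.045);print("end",(led(p)*1e3).round(1),p.round(4))
p=toz(c,[[217.5,297.5],[392,286.5],[445,286],[443,350]],.051);print((led(p)*1e3).round(1))
o=ctrl.get_obs();print(proj(c,[.429,-.102,.076]))
i,c=L("w3")
```

```text
end [[-108.     5.5]
 [  -8.7    7.1]] [[0.3975 0.0352 0.045 ]
 [0.4953 0.0522 0.045 ]]
[[ -76.5 -196.1]
 [ -83.4  -96.7]
 [ -83.7  -66.7]
 [ -42.   -64. ]]
[[324.64801972 280.05518016]]
```

```bash
sed -i 's/LIP=.*/LIP=np.array([.504,.0525])/' fr.py; python3 -m pendant '[0,0,-0.02,0,0,0,0,0,0,-0.006,0,0,0,0,0,0,0,0,0,0,0,0,0,0,0,0,0,0]'; python3 m.py w4
```

```text
time_s: 3.32
eef_pos: [0.4283, -0.1017, 0.049]
eef_rot: [-0.705, 0.705, 0.055, -0.054]
wrist_force: [0.3, 0.9, 0.1]
opening: -0.002
3.325 [ 0.4283 -0.1017  0.049 ] [ 0.4283 -0.1017  0.049 ] [0.3 0.9 0.1] [[ -98.8 -140.5]]
```

View pics/w4.png

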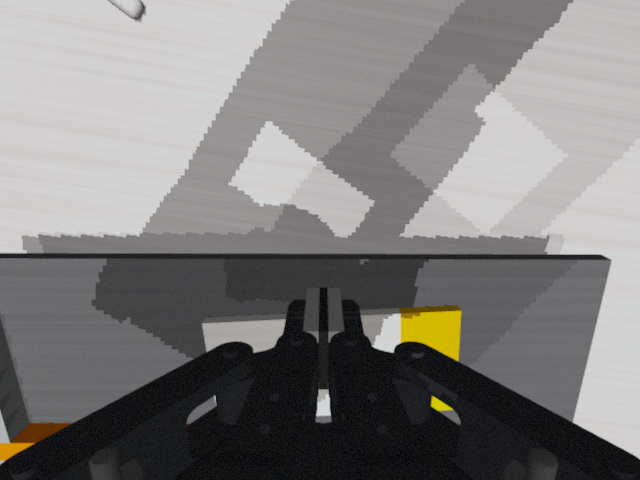

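```bash
python3 - <<'E'
from load import *
im,c=L("w4")
print((led(toz(c,[[323,288]],.049))*1e3).round(1))
E
python3 -m pendant '[0,0,-0.002,0,0,0,0,0.004,0.0006,0,0,0,0,0,0.004,0.0006,0,0,0,0,0,0.003,0.0005,0,0,0,0,0,0,0,0,0,0,0,0]'; python3 m.py w5
```

```text
[[ -94.5 -141.4]]
time_s: 4.0
eef_pos: [0.4391, -0.0997, 0.0464]
eef_rot: [-0.705, 0.705, 0.055, -0.055]
wrist_force: [-0.5, -0.1, 0.1]
opening: -0.002
4.0 [ 0.4391 -0.0997  0.0464] [ 0.4388 -0.0997  0.0463] [-0.5 -0.1  0.1] [[ -87.8 -140.3]]
```

View pics/w5.png

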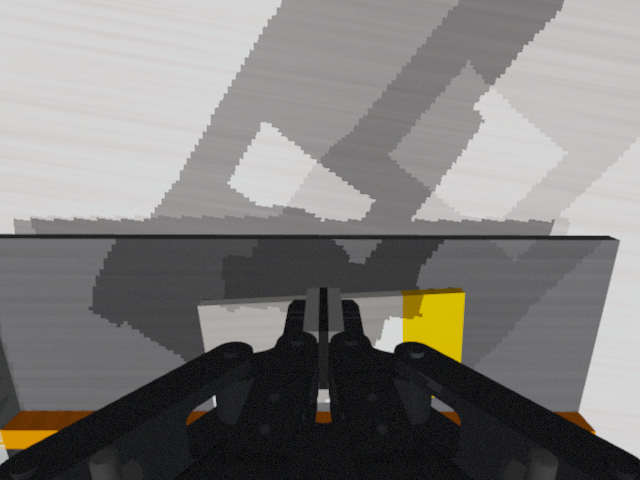

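```bash
python3 -m pendant '[0.003,0.0005,0,0,0,0,0,0.003,0.0005,0,0,0,0,0,0.003,0.0005,0,0,0,0,0,0,0,0,0,0,0,0]'; python3 m.py w6
```

```text
time_s: 4.55
eef_pos: [0.4481, -0.0982, 0.0464]
eef_rot: [-0.705, 0.705, 0.055, -0.055]
wrist_force: [-0.5, 0.1, 0.3]
opening: -0.001
4.55 [ 0.4481 -0.0982  0.0464] [ 0.4479 -0.0982  0.0464] [-0.5  0.1  0.3] [[ -78.7 -140.2]]
```

View pics/w6.png

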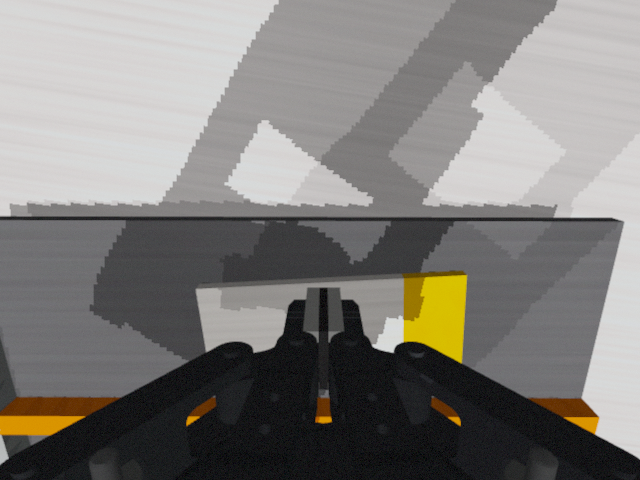

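The blank hasn't moved. Its edge is still 63 px from the ledge rim and there is no force, so the tips are riding above it. I'll back off and find the ledge surface by touch.

```bash
python3 -m pendant '[-0.010,-0.0015,0,0,0,0,0,-0.010,-0.0015,0,0,0,0,0,0,0,0,0,0,0,0,0,0,-0.002,0,0,0,0,0,0,-0.001,0,0,0,0,0,0,0,0,0,0,0]';python3 -m pendant '[0,0,-0.001,0,0,0,0,0,0,0,0,0,0,0]'; python3 m.py w7
```

```text
time_s: 5.35
eef_pos: [0.4278, -0.1012, 0.0433]
eef_rot: [0.705, -0.705, -0.055, 0.055]
wrist_force: [-0.3, 0.2, -0.0]
opening: -0.001
time_s: 5.6
eef_pos: [0.4278, -0.1012, 0.0423]
eef_rot: [0.705, -0.705, -0.055, 0.055]
wrist_force: [-0.8, -0.0, -0.2]
opening: 0.001
5.6 [ 0.4278 -0.1012  0.0423] [ 0.4278 -0.1012  0.0423] [-0.8 -0.  -0.2] [[ -99.2 -140. ]]
```

View pics/w7.png

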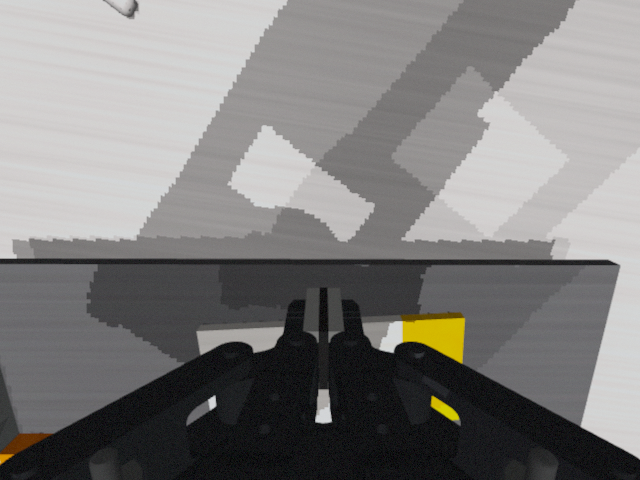

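```bash
python3 -m pendant '[0,0,-0.001,0,0,0,0,0,0,-0.001,0,0,0,0,0,0,0,0,0,0,0]';python3 -m pendant '[0,0,-0.001,0,0,0,0,0,0,0,0,0,0,0]';python3 -m pendant '[0,0,-0.001,0,0,0,0,0,0,0,0,0,0,0]'
```

```text
time_s: 6.02
eef_pos: [0.4277, -0.1012, 0.0403]
eef_rot: [0.705, -0.705, -0.055, 0.055]
wrist_force: [-0.3, -0.8, 0.2]
opening: -0.003
time_s: 6.28
eef_pos: [0.4277, -0.1012, 0.0393]
eef_rot: [0.705, -0.705, -0.055, 0.055]
wrist_force: [0.2, -0.1, 0.3]
opening: 0.001
time_s: 6.52
eef_pos: [0.4277, -0.1012, 0.0383]
eef_rot: [0.705, -0.705, -0.055, 0.055]
wrist_force: [1.0, 0.4, 0.4]
opening: -0.002
```

Run:
```python
from load import *
im=ctrl.camera("scene"); c=cam(ctrl,"scene")
tcp=np.array([.4277,-.1012,.0383])
print(proj(c,tcp),proj(c,tcp+[0,0,.01]), proj(c,[.4277,-.1012,.045]))
cv2.imwrite("pics/s8.png",cv2.resize(im[190:350,180:370],(760,640)[:2],interpolation=cv2.INTER_CUBIC)[:600,:,::-1])
```

```text
[[258.97061975 263.2908637 ]] [[258.7419739  260.13161322]] [[258.8176451  261.17717903]]
```

View pics/s8.png

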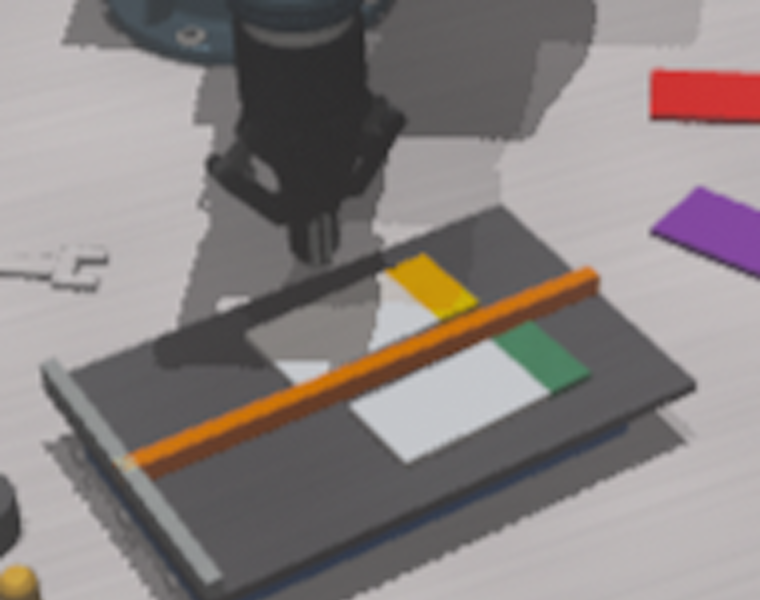

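Run:
```python
from load import *
for n in ("scene","top"):
    c=cam(ctrl,n)
    f=lambda x,y,z: np.r_[LIP+np.array([x,y])@E2,z]
    print(n,proj(c,[f(0,0,.059),f(0,-.32,.059),f(-.106,0,.045),f(.106,0,.045)]).round(1).tolist())
print(ctrl.get_obs()["q"].round(4))
im=ctrl.camera("top")
o=ctrl.get_obs();print(proj(cam(ctrl,"top"),o["eef_pos"]))
cv2.imwrite("pics/t8.png",cv2.resize(im[165:325,285:445],(600,600),interpolation=cv2.INTER_CUBIC)[:,:,::-1])
```

```text
scene [[328.2, 257.9], [209.2, 307.8], [304.7, 241.2], [354.1, 285.8]]
top [[320.9, 229.1], [430.7, 208.8], [327.7, 266.0], [314.4, 194.7]]
[-0.5036  0.1155  2.0645 -0.      0.9617 -2.2295]
[[375.29494707 254.99220436]]
```

View pics/t8.png

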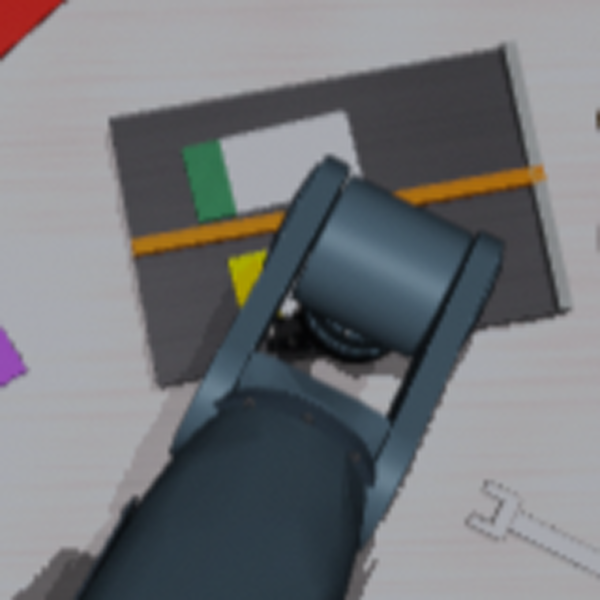

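Run:
```python
from load import *
i=ctrl.camera_info("wrist"); print({k:i[k] for k in("fx","fy","cx","cy")}, np.array(i["tool_from_camera"]).round(4).tolist())
T=np.array(i["tool_from_camera"]);Ti=np.linalg.inv(T)
for x in (-.011,0,.011):
  for d in (0,-.01,-.02,-.03):
    for z in (0,):
      p=Ti@[x,d,z,1]; print(x,d,round(i["fx"]*p[0]/p[2]+i["cx"],1),round(i["fy"]*p[1]/p[2]+i["cy"],1), round(i["fx"]*.022/p[2],1))
c=cam(ctrl,"scene")
f=lambda x,y,z: np.r_[LIP+np.array([x,y])@E2,z]
for x in(-.011,0,.011):
  for dz in (0,.01,.02,.03): print(x,dz,proj(c,f(-.099+x,-.14,.0383+dz)).round(1))
im=cv2.imread("pics/w7.png");cv2.imwrite("pics/w7a.png",cv2.resize(im[240:400,230:420],(760,640))[:600])
im=ctrl.camera("scene");cv2.imwrite("pics/s9.png",cv2.resize(im[225:275,225:295],(784,560),interpolation=cv2.INTER_CUBIC)[:,:,::-1])
```

```text
{'fx': 373.39641843178003, 'fy': 373.39641843178003, 'cx': 323.0641812884193, 'cy': 237.86951299608683} [[-0.0008, 0.9571, 0.2898, -0.0729], [-0.0002, -0.2898, 0.9571, -0.1694], [1.0, 0.0007, 0.0004, -0.0009], [0.0, 0.0, 0.0, 1.0]]
-0.011 0 324.7 259.0 45.6
-0.011 -0.01 324.8 266.5 48.2
-0.011 -0.02 324.9 275.0 51.1
-0.011 -0.03 325.0 284.5 54.3
0 0 324.7 280.1 44.8
0 -0.01 324.8 288.6 47.3
0 -0.02 324.9 298.2 50.1
0 -0.03 325.0 308.9 53.2
0.011 0 324.6 300.4 44.1
0.011 -0.01 324.7 309.9 46.5
0.011 -0.02 324.8 320.5 49.1
0.011 -0.03 324.9 332.4 52.1
-0.011 0 [[256.8 261.1]]
-0.011 0.01 [[256.6 257.9]]
-0.011 0.02 [[256.4 254.7]]
-0.011 0.03 [[256.1 251.5]]
0 0 [[259.  263.3]]
0 0.01 [[258.8 260.2]]
0 0.02 [[258.6 257. ]]
0 0.03 [[258.3 253.8]]
0.011 0 [[261.2 265.7]]
0.011 0.01 [[261.  262.5]]
0.011 0.02 [[260.8 259.3]]
0.011 0.03 [[260.5 256.1]]
```

View pics/w7a.png

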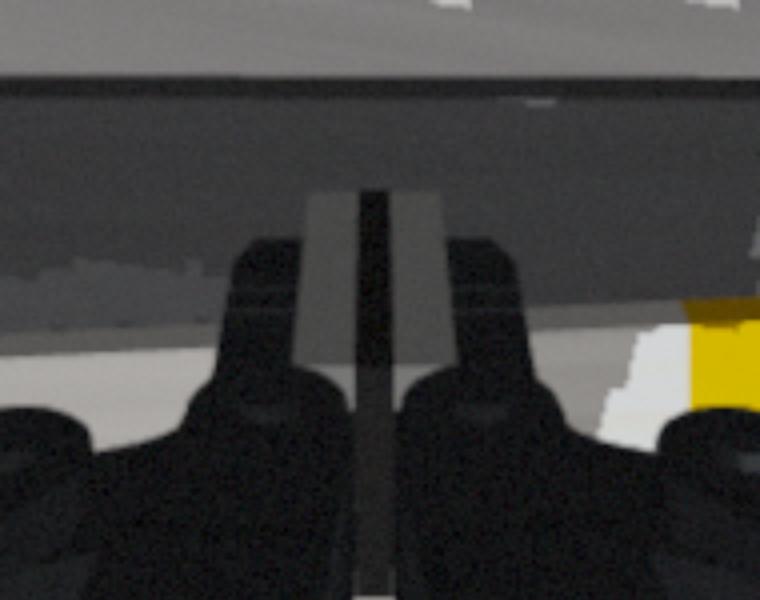

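View pics/s9.png

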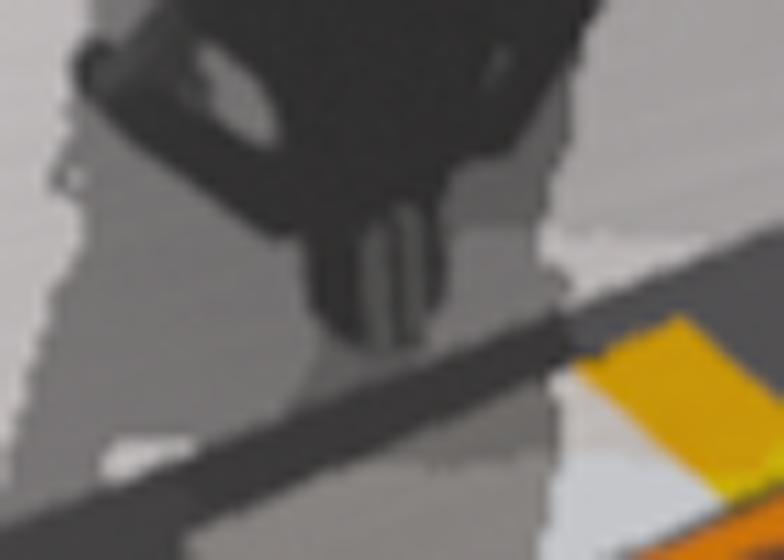

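Both cameras agree that the real fingertips sit about 32 mm behind the reported TCP. In the wrist view the tip is at row 288, against 259 expected, and in the scene view it is at row 256, against 266. So the tips are still about 25 mm above the ledge. I'll go lower with contact checks.

```bash
python3 -m pendant '[0,0,-0.008,0,0,0,0,0,0,-0.006,0,0,0,0,0,0,0,0,0,0,0]';python3 -m pendant '[0,0,-0.003,0,0,0,0,0,0,0,0,0,0,0]';python3 m.py w10
python3 - <<'E'
from load import *
im=ctrl.camera("scene");cv2.imwrite("pics/s10.png",cv2.resize(im[225:275,225:295],(784,560),interpolation=cv2.INTER_CUBIC)[:,:,::-1])
E
```

```text
time_s: 7.05
eef_pos: [0.4271, -0.1009, 0.0236]
eef_rot: [0.705, -0.705, -0.054, 0.055]
wrist_force: [0.3, -0.6, 0.1]
opening: 0.0
time_s: 7.3
eef_pos: [0.4277, -0.1012, 0.0212]
eef_rot: [0.705, -0.705, -0.055, 0.055]
wrist_force: [0.6, 0.9, 0.7]
opening: -0.002
7.3 [ 0.4277 -0.1012  0.0212] [ 0.4278 -0.1012  0.0214] [0.6 0.9 0.7] [[ -99.3 -140. ]]
```

View pics/s10.png

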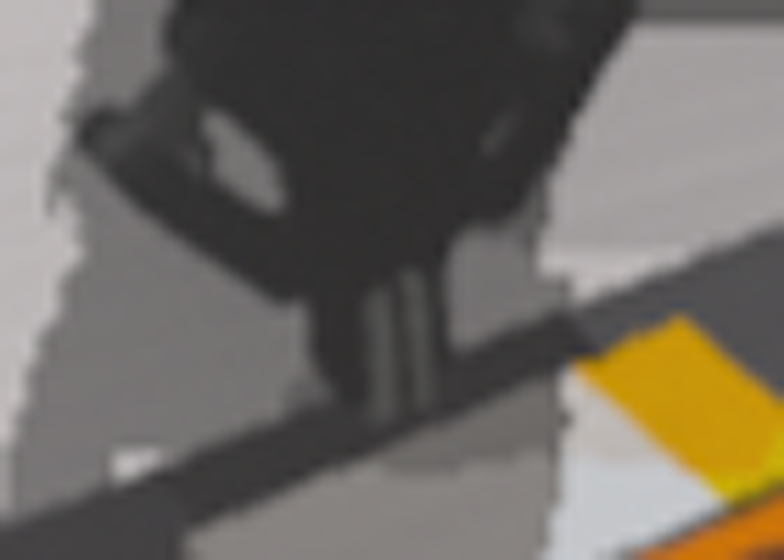

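View pics/w10.png

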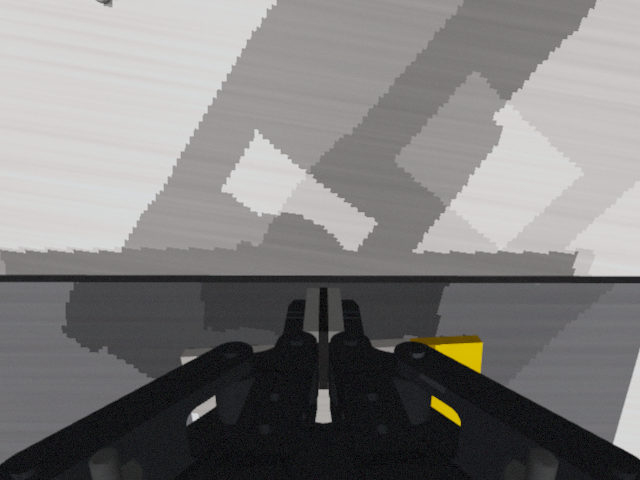

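```bash
python3 -m pendant '[0,0,-0.003,0,0,0,0,0,0,0,0,0,0,0]';python3 -m pendant '[0,0,-0.001,0,0,0,0,0,0,0,0,0,0,0]';python3 -m pendant '[0,0,-0.001,0,0,0,0,0,0,0,0,0,0,0]'
```

```text
time_s: 7.65
eef_pos: [0.4278, -0.1012, 0.0183]
eef_rot: [0.705, -0.705, -0.055, 0.055]
wrist_force: [-0.5, -1.1, -0.4]
opening: -0.002
time_s: 7.9
eef_pos: [0.4278, -0.1013, 0.0181]
eef_rot: [0.705, -0.705, -0.055, 0.055]
wrist_force: [-3.8, 1.1, 10.2]
opening: -0.006
time_s: 8.15
eef_pos: [0.4279, -0.1013, 0.0181]
eef_rot: [0.705, -0.705, -0.055, 0.055]
wrist_force: [-8.9, 3.2, 23.5]
opening: -0.001
```

The tip touches the ledge at TCP z = 0.018. I'll raise it 3.5 mm and push towards the fence.

```bash
python3 -m pendant '[0,0,0.0035,0,0,0,0,0.004,0.0006,0,0,0,0,0,0.004,0.0006,0,0,0,0,0,0.004,0.0006,0,0,0,0,0,0,0,0,0,0,0,0]'; python3 m.py w11
```

```text
time_s: 8.78
eef_pos: [0.4397, -0.0992, 0.0195]
eef_rot: [0.705, -0.705, -0.055, 0.055]
wrist_force: [-1.4, 0.4, 0.1]
opening: -0.003
8.775 [ 0.4397 -0.0992  0.0195] [ 0.4398 -0.0992  0.0196] [-1.4  0.4  0.1] [[ -87.1 -139.9]]
```

View pics/w11.png

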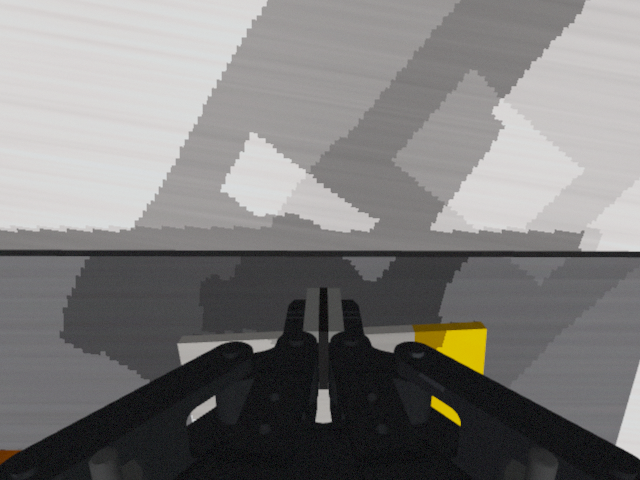

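```bash
python3 -m pendant '[0.003,0.0005,0,0,0,0,0,0.003,0.0005,0,0,0,0,0,0,0,0,0,0,0,0]'; python3 -m pendant '[0.002,0.0003,0,0,0,0,0,0,0,0,0,0,0,0]';  python3 m.py w12
```

```text
time_s: 9.2
eef_pos: [0.4447, -0.0977, 0.0195]
eef_rot: [0.705, -0.704, -0.054, 0.056]
wrist_force: [-5.1, 0.8, 3.5]
opening: -0.0
time_s: 9.45
eef_pos: [0.4453, -0.0972, 0.0193]
eef_rot: [0.706, -0.704, -0.053, 0.057]
wrist_force: [-11.4, 0.8, 8.0]
opening: 0.002
9.45 [ 0.4453 -0.0972  0.0193] [ 0.4453 -0.0972  0.0193] [-11.4   0.8   8. ] [[ -81.3 -138.8]]
```

View pics/w12.png

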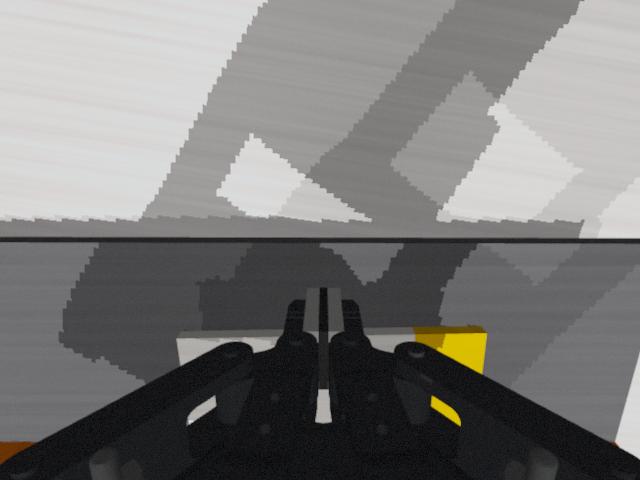

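Run:
```python
from load import *
print(ctrl.get_obs()["torque"].round(2))
im=ctrl.camera("scene");cv2.imwrite("pics/s12.png",cv2.resize(im[205:305,195:335],(784,560),interpolation=cv2.INTER_CUBIC)[:,:,::-1])
im,c=L("w12"); f=lambda x,y,z: np.r_[LIP+np.array([x,y])@E2,z]
print((led(toz(c,[[178,332],[487,327],[414,328]],.051))*1e3).round(1),(led(toz(c,[[180,240],[487,240]],.045))*1e3).round(1))
```

```text
[0.1  1.8  0.01]
[[ -71.4 -200.1]
 [ -73.6  -71.5]
 [ -73.1 -101.9]] [[-109.6 -197.3]
 [-109.6  -73.5]]
```

View pics/s12.png

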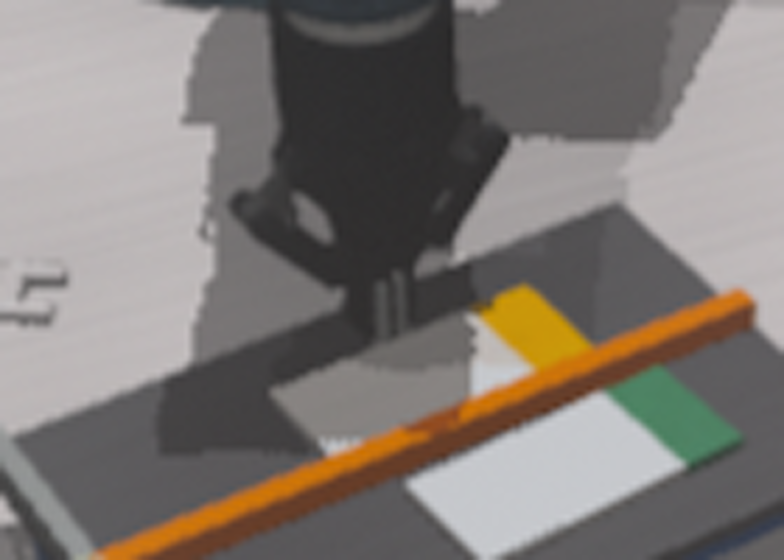

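```bash
python3 -m pendant '[0.002,0.0003,0,0,0,0,0,0,0,0,0,0,0,0]';  python3 m.py w13;  python3 - <<'E'
from load import *
im,c=L("w13");cv2.imwrite("pics/w13a.png",cv2.resize(im[230:400,150:510],(800,378),interpolation=cv2.INTER_CUBIC))
E
```

```text
time_s: 9.8
eef_pos: [0.4458, -0.0967, 0.0191]
eef_rot: [0.706, -0.704, -0.052, 0.058]
wrist_force: [-17.3, 0.6, 12.4]
opening: -0.005
9.8 [ 0.4458 -0.0967  0.0191] [ 0.4458 -0.0967  0.0192] [-17.3   0.6  12.4] [[ -80.7 -138.4]]
```

View pics/w13a.png

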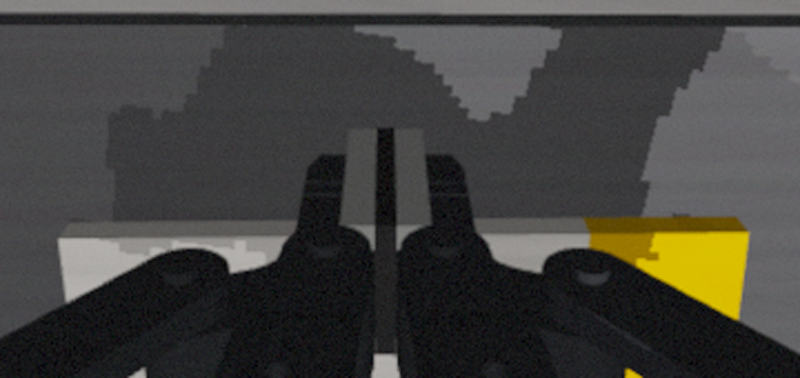

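```bash
python3 -m pendant '[-0.012,-0.002,0,0,0,0,0,-0.008,-0.001,0.01,0,0,0,0,0,0,0.05,0,0,0,0,-0.03,-0.005,0.05,0,0,0,0,0,0,0,0,0,0,0,0,0,0,0,0,0,0]';  python3 m.py w14;  python3 - <<'E'
from load import *
im,c=L("w14");cv2.imwrite("pics/w14a.png",cv2.resize(im[190:400,100:550],(800,373),interpolation=cv2.INTER_CUBIC))
E
```

```text
time_s: 10.6
eef_pos: [0.4002, -0.1061, 0.1304]
eef_rot: [-0.705, 0.705, 0.055, -0.054]
wrist_force: [-0.7, 1.0, -0.4]
opening: 0.001
10.6 [ 0.4002 -0.1061  0.1304] [ 0.3996 -0.1057  0.1295] [-0.7  1.  -0.4] [[-127.2 -140.5]]
```

View pics/w14.png

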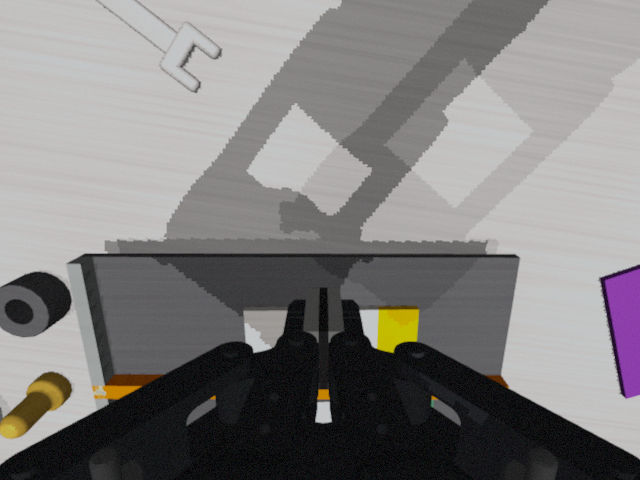

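```bash
python3 -m pendant '[0.035,-0.0241,0,0,0,0,0,0.035,-0.0241,0,0,0,0,0,0.034,-0.0241,0,0,0,0,0,0,0,-0.04,0,0,0,0,0,0,-0.04,0,0,0,0,0,0,0,0,0,0,0,0,0,0,0,0,0,0]';  python3 m.py w15;  python3 - <<'E'
from load import *
im=ctrl.camera("scene");cv2.imwrite("pics/s15.png",cv2.resize(im[205:325,175:343],(784,560),interpolation=cv2.INTER_CUBIC)[:,:,::-1])
E
```

```text
time_s: 11.52
eef_pos: [0.5041, -0.1781, 0.05]
eef_rot: [0.705, -0.705, -0.055, 0.055]
wrist_force: [0.3, -0.2, 1.0]
opening: 0.003
11.525 [ 0.5041 -0.1781  0.05  ] [ 0.5048 -0.1785  0.051 ] [ 0.3 -0.2  1. ] [[ -35.7 -227.8]]
```

View pics/s15.png

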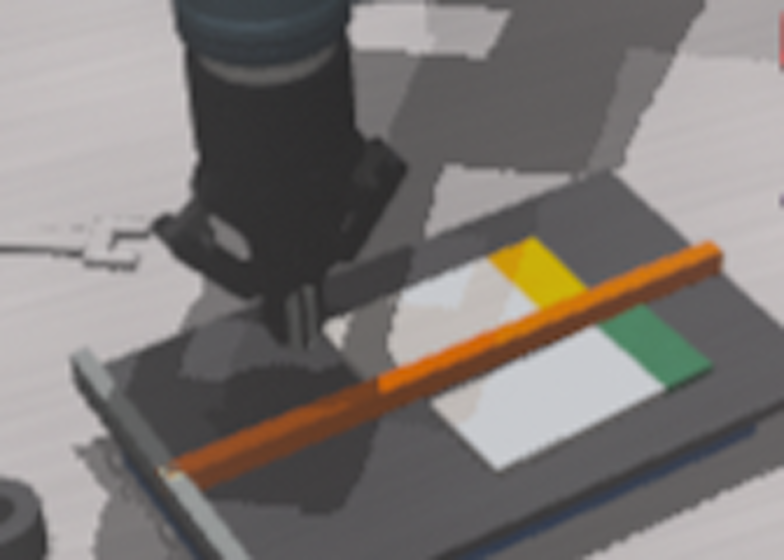

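View pics/w15.png

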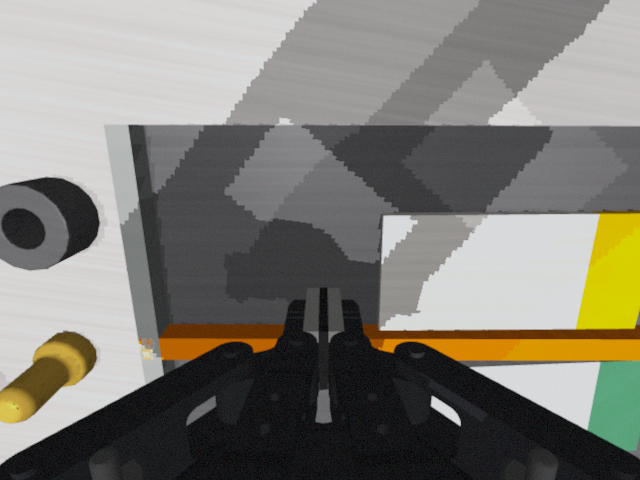

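Here the blank is parallel to the fence and touching it (side at row 213, inner edge at row 330 along the fence), with the tip behind its rear end. I'll descend and push along the ledge.

```bash
python3 -m pendant '[0,0,-0.02,0,0,0,0,0,0,-0.0105,0,0,0,0,0,0,0,0,0,0,0,0,0,0,0,0,0,0]'; python3 -m pendant '[-0.0012,0.0079,0,0,0,0,0,-0.0012,0.0079,0,0,0,0,0,-0.0012,0.0079,0,0,0,0,0,0,0,0,0,0,0,0]'; python3 m.py w16
```

```text
time_s: 12.12
eef_pos: [0.5044, -0.1785, 0.0202]
eef_rot: [-0.705, 0.705, 0.055, -0.054]
wrist_force: [-0.8, -0.1, -0.4]
opening: -0.002
time_s: 12.62
eef_pos: [0.5001, -0.1536, 0.0195]
eef_rot: [0.705, -0.705, -0.055, 0.055]
wrist_force: [-0.1, 0.7, -1.2]
opening: -0.005
12.625 [ 0.5001 -0.1536  0.0195] [ 0.5002 -0.1539  0.0194] [-0.1  0.7 -1.2] [[ -35.9 -203. ]]
```

View pics/w16.png

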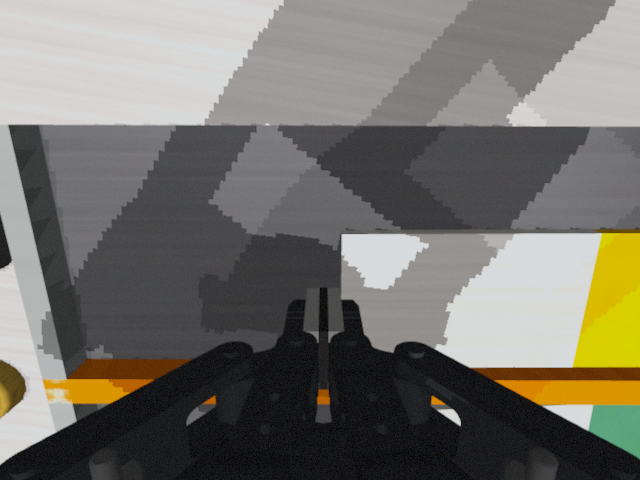

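```bash
python3 -m pendant '[-0.0012,0.0079,0,0,0,0,0,-0.0013,0.0079,0,0,0,0,0,-0.0012,0.0079,0,0,0,0,0,-0.0013,0.0079,0,0,0,0,0,-0.0012,0.0079,0,0,0,0,0,-0.0013,0.0079,0,0,0,0,0,0,0,0,0,0,0,0]'; python3 m.py w17
```

```text
time_s: 13.55
eef_pos: [0.4921, -0.1058, 0.0191]
eef_rot: [0.705, -0.705, -0.055, 0.055]
wrist_force: [-0.5, -0.1, 0.7]
opening: -0.001
13.55 [ 0.4921 -0.1058  0.0191] [ 0.4921 -0.106   0.019 ] [-0.5 -0.1  0.7] [[ -36.3 -154.6]]
```

View pics/w17.png

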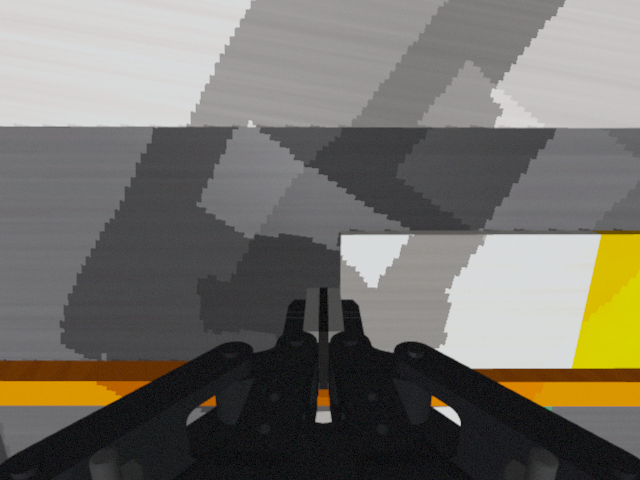

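Run:
```python
from load import *
for n,p in (("w16",[341.5,233]),("w17",[341,234]),("w15",[381,214])):
    im,c=L(n); q=led(toz(c,[p],.051))*1e3; print(n,q.round(1))
```

```text
w16 [[ -69.  -196.8]]
w17 [[ -69.1 -148.5]]
w15 [[ -69.2 -201.8]]
```

```bash
python3 -m pendant '[-0.0012,0.0079,0.0005,0,0,0,0,-0.0013,0.0079,0,0,0,0,0,-0.0012,0.0079,0,0,0,0,0,-0.0013,0.0079,0,0,0,0,0,-0.0009,0.0059,0,0,0,0,0,0,0,0,0,0,0,0]'; python3 m.py w18
python3 - <<'E'
from load import *
im=ctrl.camera("scene");cv2.imwrite("pics/s18.png",cv2.resize(im[205:325,195:363],(784,560),interpolation=cv2.INTER_CUBIC)[:,:,::-1])
E
```

```text
time_s: 14.35
eef_pos: [0.4866, -0.0688, 0.0199]
eef_rot: [0.705, -0.705, -0.055, 0.055]
wrist_force: [-0.8, 1.0, -0.2]
opening: 0.005
14.35 [ 0.4866 -0.0688  0.0199] [ 0.4867 -0.0691  0.0199] [-0.8  1.  -0.2] [[ -36.  -117.1]]
```

View pics/w18.png

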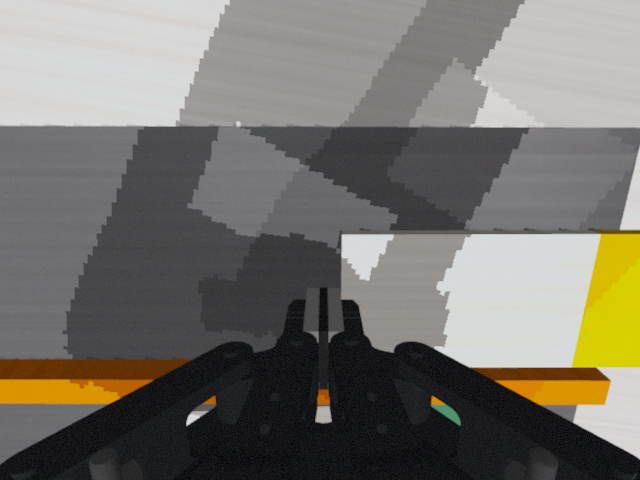

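View pics/s18.png

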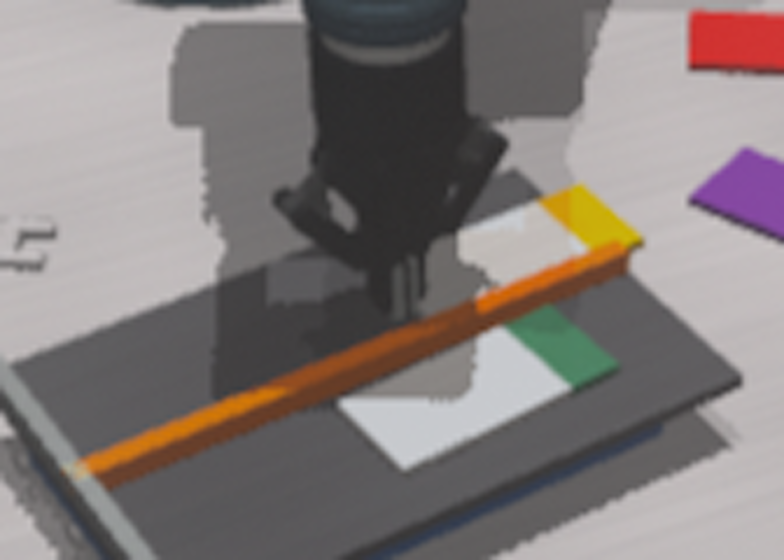

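Run:
```python
from load import *
im,c=L("w18");cv2.imwrite("pics/w18a.png",cv2.resize(im[110:410,540:640],(266,798),interpolation=cv2.INTER_CUBIC)[:600] if 0 else cv2.resize(im[115:415,500:640],None,fx=2,fy=2,interpolation=cv2.INTER_CUBIC))
P=lambda p,z:(led(toz(c,p,z))*1e3).round(1).tolist()
print("border",P([[600,234],[573,366]],.051)); print("end",P([[639,135],[622,228]],.045)); print("fence end",P([[609,381],[607,404]],.059))
```

```text
border [[-68.7, -11.1], [-9.3, -10.0]]
end [[-105.3, -0.2], [-69.4, 1.8]]
fence end [[-7.8, 0.0], [3.6, 1.7]]
```

View pics/w18a.png

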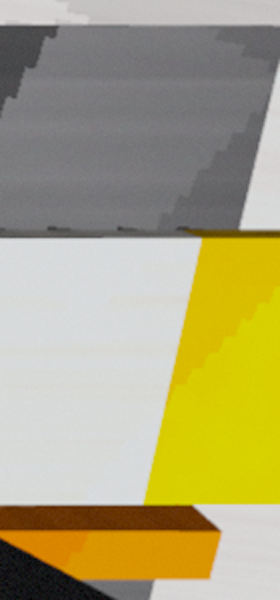

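```bash
python3 -m pendant '[-0.0008,0.0049,0,0,0,0,0,-0.0006,0.004,0,0,0,0,0,0,0,0,0,0,0,0,0,0,0,0,0,0,0]'; python3 m.py w19
python3 - <<'E'
from load import *
im,c=L("w19");cv2.imwrite("pics/w19a.png",cv2.resize(im[115:415,490:640],None,fx=2,fy=2,interpolation=cv2.INTER_CUBIC))
E
```

```text
time_s: 14.95
eef_pos: [0.4853, -0.0604, 0.0198]
eef_rot: [0.705, -0.705, -0.055, 0.055]
wrist_force: [0.2, -0.2, -0.0]
opening: 0.0
14.95 [ 0.4853 -0.0604  0.0198] [ 0.4852 -0.0604  0.0198] [ 0.2 -0.2 -0. ] [[ -36.1 -108.6]]
```

View pics/w19a.png

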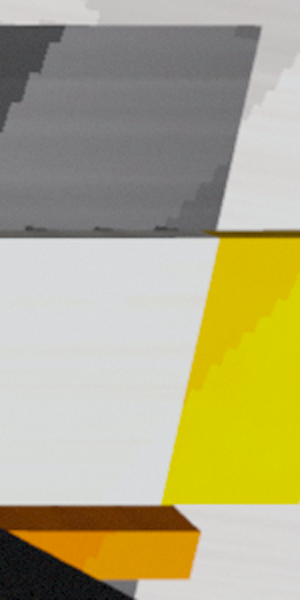

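Run:
```python
from load import *
im,c=L("w19")
P=lambda p,z:(led(toz(c,p,z))*1e3).round(1).tolist()
a=lambda L_:[[490+x/2,115+y/2] for x,y in L_]
print("border",P(a([[219,240],[163,503]]),.051)); print("end",P(a([[261,27],[218,229]]),.045)); print("fence end",P(a([[199,531],[190,578]]),.059))
```

```text
border [[-68.2, -2.7], [-9.0, -2.1]]
end [[-107.6, 0.9], [-68.8, 1.3]]
fence end [[-8.1, 0.4], [3.6, 0.9]]
```

```bash
python3 -m pendant '[-0.0005,0.0032,0,0,0,0,0,0,0,0,0,0,0,0,0,0,0,0,0,0,0]'; python3 m.py w20
python3 - <<'E'
from load import *
im,c=L("w20");cv2.imwrite("pics/w20a.png",cv2.resize(im[115:415,490:640],None,fx=2,fy=2,interpolation=cv2.INTER_CUBIC))
E
```

```text
time_s: 15.38
eef_pos: [0.4848, -0.0572, 0.0198]
eef_rot: [0.705, -0.705, -0.055, 0.055]
wrist_force: [-0.1, -0.3, -0.2]
opening: -0.0
15.375 [ 0.4848 -0.0572  0.0198] [ 0.4848 -0.0573  0.0198] [-0.1 -0.3 -0.2] [[ -36.  -105.4]]
```

View pics/w20a.png

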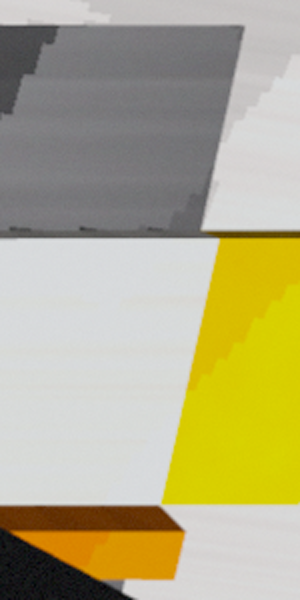

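```bash
python3 - <<'E'
from load import *
im,c=L("w20")
P=lambda p,z:(led(toz(c,p,z))*1e3).round(1).tolist()
a=lambda L_:[[490+x/2,115+y/2] for x,y in L_]
print("border",P(a([[219,240],[163,503]]),.051)); print("end",P(a([[243,27],[203,229]]),.045)); print("fence end",P(a([[184,531],[175,578]]),.059))
E
python3 -m pendant '[0.0016,-0.0099,0,0,0,0,0,0.0016,-0.0099,0.03,0,0,0,0,0.006,-0.03,0.05,0,0,0,0,0,0,0,0,0,0,0,0,0,0,0,0,0,0,0,0,0,0,0,0,0]';  python3 m.py w21
```

```text
border [[-68.2, 0.5], [-9.0, 1.1]]
end [[-107.6, 0.7], [-68.7, 1.4]]
fence end [[-8.1, 0.5], [3.6, 0.9]]
time_s: 16.18
eef_pos: [0.4928, -0.1065, 0.0984]
eef_rot: [0.706, -0.704, -0.054, 0.056]
wrist_force: [0.6, 0.3, -0.2]
opening: -0.0
16.175 [ 0.4928 -0.1065  0.0984] [ 0.4929 -0.1064  0.0984] [ 0.6  0.3 -0.2] [[ -35.7 -155.3]]
```

View pics/w21.png

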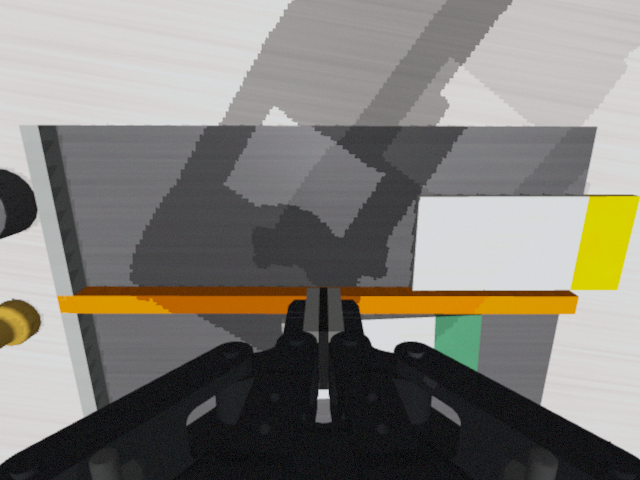

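Run:
```python
from load import *
im,c=L("w21");cv2.imwrite("pics/w21a.png",cv2.resize(im[180:325,390:640],(800,464),interpolation=cv2.INTER_CUBIC))
P=lambda p,z:(led(toz(c,p,z))*1e3).round(1).tolist()
# expected inner-edge pixel of flush blank
f=lambda x,y,z: np.r_[LIP+np.array([x,y])@E2,z]
print(P([[414,290.5],[617,289.5],[419,196],[637,196]],.051),P([[60,296],[576,292]],.059))
```

```text
[[-8.3, -98.4], [-8.9, 30.3], [-68.8, -99.7], [-68.7, 28.5]] [[-8.5, -317.0], [-10.9, -1.3]]
```

View pics/w21a.png

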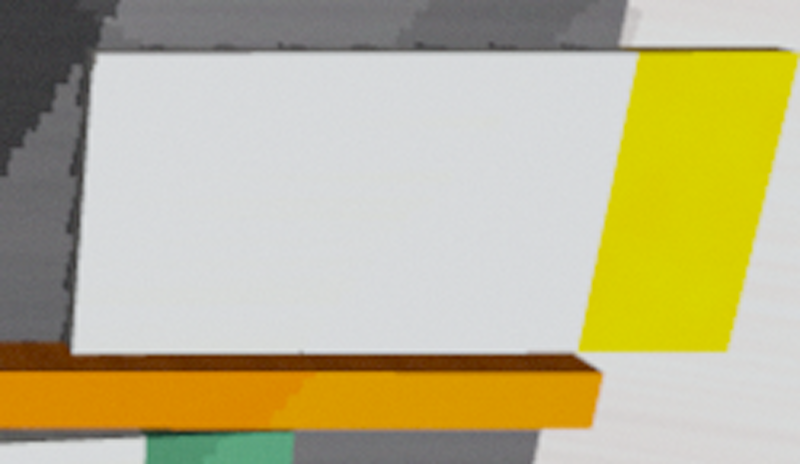

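The strip border is within 0.5 mm of the ledge end, and the blank looks seated on the fence, with maybe half a pixel of skew at the front. I'll give it one gentle sideways press at its middle to make sure it's snug.

```bash
python3 -m pendant '[-0.028,0.038,0,0,0,0,0,-0.028,0.038,0,0,0,0,0,-0.027,0.038,0,0,0,0,0,0,0,-0.03,0,0,0,0,0,0,-0.03,0,0,0,0,0,0,0,0,0,0,0,0,0,0,0,0,0,0]';  python3 m.py w22
```

```text
time_s: 17.1
eef_pos: [0.4112, 0.0068, 0.0403]
eef_rot: [0.705, -0.705, -0.055, 0.055]
wrist_force: [-0.4, -0.2, 0.8]
opening: -0.001
17.1 [0.4112 0.0068 0.0403] [0.4118 0.0066 0.0407] [-0.4 -0.2  0.8] [[-98.7 -30.7]]
```

View pics/w22.png

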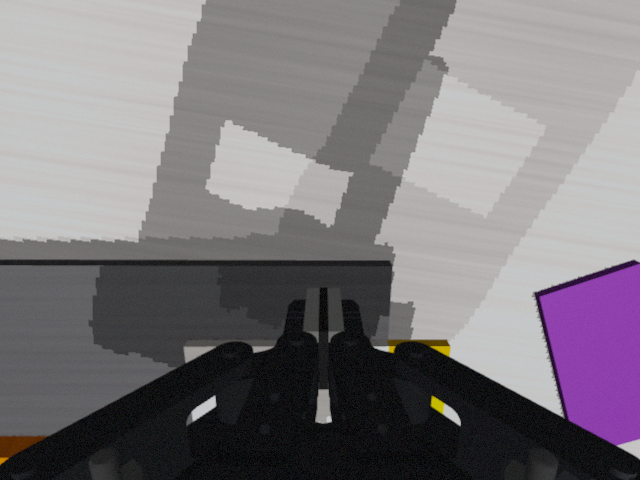

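```bash
python3 -m pendant '[0,0,-0.0105,0,0,0,0,0,0,-0.0102,0,0,0,0,0,0,0,0,0,0,0,0.005,0.0008,0,0,0,0,0,0.004,0.0006,0,0,0,0,0,0.003,0.0005,0,0,0,0,0,0,0,0,0,0,0,0]'; python3 -m pendant '[0.0015,0.0002,0,0,0,0,0,0,0,0,0,0,0,0]'; python3 -m pendant '[0.0015,0.0002,0,0,0,0,0,0,0,0,0,0,0,0]'
```

```text
time_s: 18.02
eef_pos: [0.4234, 0.0087, 0.0193]
eef_rot: [-0.705, 0.705, 0.055, -0.055]
wrist_force: [-0.0, -0.1, 0.1]
opening: 0.0
time_s: 18.27
eef_pos: [0.4246, 0.0089, 0.0192]
eef_rot: [-0.705, 0.705, 0.055, -0.055]
wrist_force: [-0.2, 1.2, 0.1]
opening: -0.001
time_s: 18.52
eef_pos: [0.4262, 0.0091, 0.0192]
eef_rot: [-0.705, 0.705, 0.055, -0.055]
wrist_force: [0.5, -0.3, -1.0]
opening: 0.003
```

```bash
python3 -m pendant '[0.0015,0.0002,0,0,0,0,0,0,0,0,0,0,0,0]'; python3 -m pendant '[0.001,0.0002,0,0,0,0,0,0,0,0,0,0,0,0]'; python3 -m pendant '[0.001,0.0002,0,0,0,0,0,0,0,0,0,0,0,0]'
```

```text
time_s: 18.77
eef_pos: [0.4278, 0.0092, 0.0192]
eef_rot: [-0.705, 0.705, 0.055, -0.055]
wrist_force: [-0.4, 1.0, -1.1]
opening: 0.001
time_s: 19.02
eef_pos: [0.4287, 0.0095, 0.0192]
eef_rot: [-0.705, 0.705, 0.055, -0.055]
wrist_force: [0.5, 0.4, 0.7]
opening: -0.002
time_s: 19.27
eef_pos: [0.4294, 0.0097, 0.0191]
eef_rot: [0.705, -0.705, -0.055, 0.055]
wrist_force: [-1.2, 0.4, 0.9]
opening: 0.001
```

```bash
python3 -m pendant '[0.001,0.0002,0,0,0,0,0,0,0,0,0,0,0,0]'; python3 -m pendant '[0.001,0.0002,0,0,0,0,0,0,0,0,0,0,0,0]'; python3 m.py w23
```

```text
time_s: 19.52
eef_pos: [0.4298, 0.0099, 0.019]
eef_rot: [0.705, -0.705, -0.054, 0.055]
wrist_force: [-4.8, -0.6, 3.3]
opening: 0.002
time_s: 19.77
eef_pos: [0.4299, 0.01, 0.0189]
eef_rot: [0.705, -0.705, -0.054, 0.056]
wrist_force: [-8.2, -3.5, 7.5]
opening: -0.005
19.775 [0.4299 0.01   0.0189] [0.4299 0.01   0.0189] [-8.2 -3.5  7.5] [[-79.8 -30.5]]
```

View pics/w23.png

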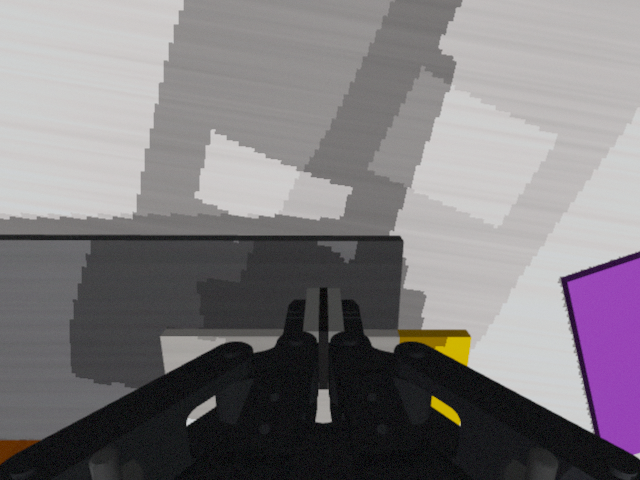

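The force rose to 8 N without further movement, so it is seated. I'll back straight off, rise and inspect.

```bash
python3 -m pendant '[-0.005,-0.0008,0,0,0,0,0,-0.01,-0.0015,0,0,0,0,0,0,0,0.04,0,0,0,0,0,0,0.06,0,0,0,0,0.027,-0.038,0,0,0,0,0,0.027,-0.038,0,0,0,0,0,0.027,-0.038,0,0,0,0,0,0,0,0,0,0,0,0,0,0,0,0,0,0,0]';  python3 m.py w24
python3 - <<'E'
from load import *
im,c=L("w24");cv2.imwrite("pics/w24a.png",cv2.resize(im[180:325,390:640],(800,464),interpolation=cv2.INTER_CUBIC))
im=ctrl.camera("scene");cv2.imwrite("pics/s24.png",cv2.resize(im[205:325,195:363],(784,560),interpolation=cv2.INTER_CUBIC)[:,:,::-1])
E
```

```text
time_s: 20.95
eef_pos: [0.4968, -0.1058, 0.1187]
eef_rot: [0.705, -0.705, -0.054, 0.055]
wrist_force: [0.4, -0.1, -0.0]
opening: 0.004
20.95 [ 0.4968 -0.1058  0.1187] [ 0.4967 -0.1054  0.1188] [ 0.4 -0.1 -0. ] [[ -31.7 -155.3]]
```

View pics/w24.png

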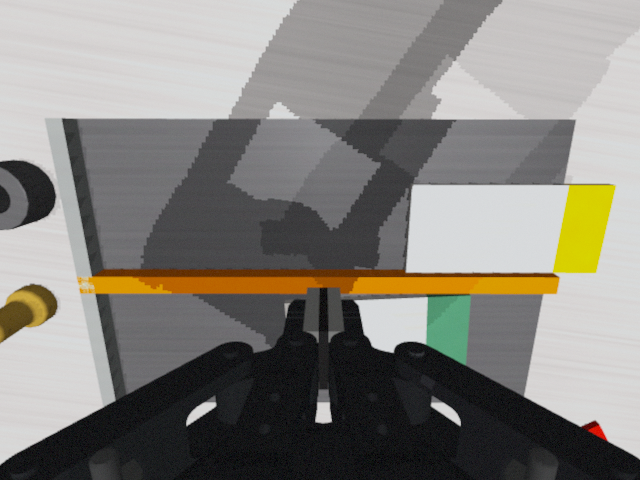

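View pics/w24a.png

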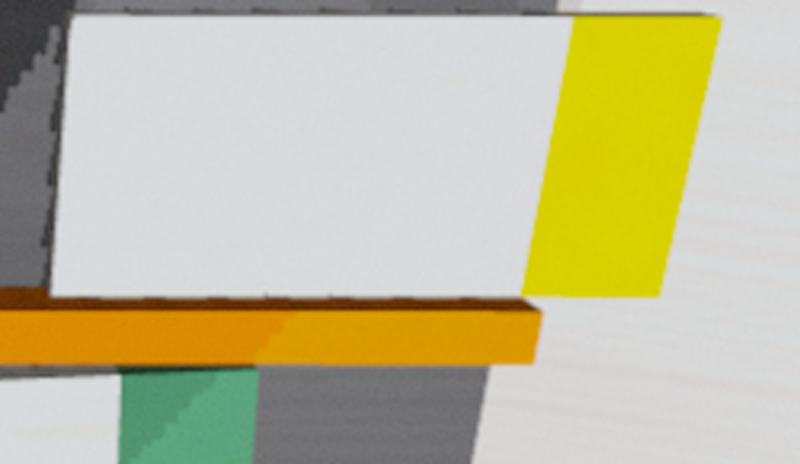

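View pics/s24.png

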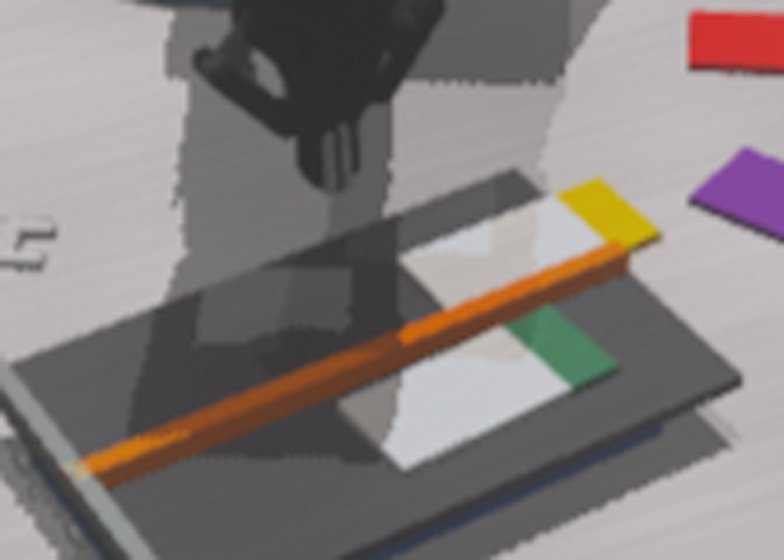

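Run:
```python
from load import *
im,c=L("w24")
P=lambda p,z:(led(toz(c,p,z))*1e3).round(1).tolist()
a=lambda L_:[[390+x/3.2,180+y/3.2] for x,y in L_]
print("border",P(a([[573,16],[523,296]]),.051)); print("end",P([[575,121],[390+558/3.2,180+9/3.2],[525.5,402]],.045)); print("fence end",P(a([[542,311],[534,363]]),.059))
print("sides",P(a([[72,15],[720,15],[51,297],[660,297]]),.051),"fence near top edge",P(a([[0,310],[542,311]]),.059))
```

```text
border [[-67.9, 0.7], [-8.1, 1.3]]
end [[-106.9, 0.8], [-68.4, 1.3], [103.6, 2.8]]
fence end [[-8.0, 0.6], [3.8, 1.0]]
sides [[-68.2, -99.1], [-68.1, 29.9], [-8.0, -99.4], [-7.8, 30.7]] fence near top edge [[-8.3, -111.7], [-8.0, 0.6]]
```

The border (1.0 mm) matches the ledge end (about 1.0 mm) in the same image. The inner side (−7.9 mm) matches the fence face (about −8.1 mm) at both ends. The robot is clear, so I'm handing in.

Run:
```python
from bench import ctrl
print(ctrl.hand_in(), ctrl.get_obs()["time_s"])
```

```text
the job is handed in; nothing more can be done
the job is handed in; nothing more can be done
```

The yellow-ended blank is set out for the punch: its strip hangs past the open end of the ledge and it lies flat and snug against the orange fence. I handed the job in shortly after 21 s, under the 48 s limit, and no verdict was reported.

I only pushed it, with shut fingertips: sideways to the fence, then along it from behind, then one light sideways press of about 8 N to seat it.

**Last checks (wrist and scene pictures, gripper clear of everything):**
- **Strip border:** its inner border is level with the end of the ledge to about 0.5 mm.
- **Fence contact:** the inner side meets the fence face to within about 0.3 mm at both ends, and the sides are parallel.
- **Other things:** the green-ended blank looks unmoved in the pictures. I did not re-check the rest of the bench item by item.

**What went wrong or disagreed:**
- **Fingertip position:** the real fingertips sit about 27 mm behind the reported tool point, so my first sideways pass went over the blank without touching it. I then found the ledge height by touch, pressing on the ledge with about 24 N.
- **First position estimate:** it was about 6 mm off along the ledge because I read the arm's pose while it was still settling. I corrected that before any pushing.

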